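# Reset the tripped breaker under the sliding terminal cover

### The job

The breaker in the terminal box has tripped. Press the snap tab at the end of the box down until the cover is released, push the cover out of its grooves over that end so that it comes to lie flat on the table clear of the box, then press the exposed breaker button fully home. Only press and push: do not lift the cover, and leave the four small things round the box where they stand.

Things in the scene. Friction and masses are not known exactly. Their poses are not given: they have to be found in the camera images.
- terminal_box: Grey box bolted to the table, 156 (its x) x 92 (y) x 28 mm; ears reach 62 mm to either side. Origin: centre of its underside; +x points to the snap tab's end, where the cover comes off; z up. x -78 to -48 mm: connector head, 24 mm high, coax sockets behind. From there to x +78 a groove on each side: ledge 20 mm high, lip above it 28 mm high; 66 mm is free between the lips. End wall 17 mm high.
- snap_tab (a joint): How far the snap tab is pressed down, m: 0 up, catching the cover; 0.0065 fully down. Straight down, about 5 N in all. Past 0.004 the cover is free; a sprung plunger at once shoves it up to 8 mm over the tab's inner edge, so the tab stays partly down under it when let go, and springs up again when the cover has passed.
- tab_pad (a point): Middle of the pressing area on the black snap tab, 24 mm above the table while up; moves with the tab. At box x +53, y 0 mm, in a 60 mm wide slot in front of the cover. The tab is 38 mm wide (box y); its flat top runs from 18 mm on the cover's side of this point to 9 mm beyond, then ramps down.
- cover: Loose off-white cover plate, 80 (x) x 76 (y) x 4 mm, about 0.06 kg. Origin: centre of its underside; at the start on the ledges, 20 mm above the table, at box x -5, y 0 mm, axes along the box's. 1.5 mm play sideways and up. Slides along box +x once the tab is pressed; past the grooves' end (box x +78) it drops onto the table. Clear of the box when its centre is beyond box x +118 mm.
- cover_ledge (a point): Middle of the upright rear face (facing box -x) of the wedge-shaped thumb ledge on the cover; push here along box +x with 1 to 4 N. The face is 50 mm wide (y) and stands 12 mm high on the cover's 4 mm plate. The point lies 38 mm behind and 10 mm above the cover's origin, 2 mm before the plate's rear edge; the connector head behind it is level with the plate's top.
- breaker (a joint): How far the breaker's reset button is pressed down, m: 0 tripped (standing out), 0.006 fully home. It stays where it is left; pressing takes 3 to 5 N.
- breaker_top (a point): Middle of the top of the breaker's round white button, 14 mm across, at box x -8, y 0 mm; 18.5 mm above the table when tripped, 12.5 mm when home; its black collar is 24 mm across, 10.5 mm high. It stands in a well 60 mm wide (box y, between the 20 mm ledges), box x -48 to +28, with screw terminals up to 11 mm high at x -34 and +18. Under the cover at first.
- ipa_bottle: Bystander: small brown bottle with a white cap, 22x22x44 mm, origin under its centre; leave it alone.
- post_holder: Bystander: black post holder, an upright tube with a thumbscrew, 36x24x50 mm, origin under its centre; leave it alone.
- bnc_tee: Bystander: pale coax tee lying flat, 29x34x14 mm, origin under its centre; leave it alone.
- lens_mount: Bystander: black cube lens mount, 24x24x27 mm, origin under its centre; leave it alone.
Things that resemble listed ones, but are neither listed nor needed, are in the scene too. There is more than one size of the cover; the job needs the largest. There is more than one size of the terminal_box; the one meant has the size given above.

How it is judged:
On the way, in this order (a step that is already met when the one before it is completed fails the run):
1. the snap tab is pressed down past its catch (value of joint snap_tab above 0.004 m), for 0.05 s.
2. the cover lies flat on the table clear of the box (x of cover in the frame of terminal_box above 0.115 m and height (world z) of cover below 0.006 m and angle between cover's own z axis and vertical below 0.1 rad), for 0.2 s.
At the end, for the whole second after the job is handed in: The cover lies flat on the table (tilt under 0.1 rad, underside within 6 mm of it), at rest, its centre more than 115 mm from the box's centre along box +x, and the breaker button is pressed at least 5.2 of its 6 mm (all of step 2 and value of joint breaker above 0.0052 m and linear speed of cover below 0.01 m/s); the robot touches nothing.
It fails at once if the cover is lifted (its origin more than 40 mm above the table) (height (world z) of cover above 0.04 m).
It fails at once if the ipa bottle is moved by more than 20 mm (distance of ipa_bottle from where it was at the start of the episode above 0.02 m).
It fails at once if the post holder is moved by more than 20 mm (distance of post_holder from where it was at the start of the episode above 0.02 m).
It fails at once if the bnc tee is moved by more than 20 mm (distance of bnc_tee from where it was at the start of the episode above 0.02 m).
It fails at once if the lens mount is moved by more than 20 mm (distance of lens_mount from where it was at the start of the episode above 0.02 m).
It also fails if it takes over 48 s, if anything falls off the work surface, if the arm or the gripper's body presses on something with over 40 N, if the wrist force passes 120 N, or if a joint passes its speed limit or range.

### The arm

A 7-joint arm with a two-finger parallel gripper is mounted at the origin on a cart in front of the work surface, level with it; the furniture and walls round the work are solid. World frame = base frame: x ahead of the robot, y to its left, z up, the work surface at z = 0. Lengths are in m, angles in rad, forces in N, time in s.
With the tool pointing down it reaches from about 0.425 to 0.925 m from the base axis. Payload 6.8 kg.
Tool frame: the origin (TCP) lies at the very end of the fingers, on their centre line; the grasp point (between the pads) lies 19 mm behind it; z points along the fingers, y is the line along which they close (so a half turn about z gives the same grasp; the last joint's range is limited). The gripper opens to 85 mm and grips with 20 to 120 N. Pads are 22 mm wide; open, the fingers measure 114 mm over their backs; the gripper's body (76 mm by 85 mm) begins 54 mm behind the grasp point. The pads swing forward as they close: fully open they stand 13 mm farther back than shut.
Start: joints at [-1.312, 0.477, 0.022, 1.555, -0.011, 1.109, -0.083], TCP at [0.242, 0.63, 0.231] pointing down, gripper open.
Joint ranges: [-2.96, 2.96], [-0.34, 2.1], [-1.41, 1.46], [0.24, 2.44], [-1.37, 4.51], [0.17, 1.92], [-2.96, 2.96]. Speed limits (rad/s): [2.39, 2.39, 3.14, 3.14, 3.14, 3.14, 3.14].

### API

Orientations are given as a rotation vector (axis times angle).
In Python, from bench import get_obs, viewer, r gives the robot as it stands. The module is installed in compiled form; this text tells all that it offers.
- The arm moves only by the tool play_rows, never from a script. Its argument "commands" is a list that holds one entry, the list of rows, each a list of 5 numbers: the gripper's target within -1 to 1 (shut at 1, half-way at 0, fully open at -1), then the shift along the tool's x, y, z scaled (see below), then the turn about the tool's z scaled (see below). A call has 1 to 12 rows; each row is the pose to reach, as a shift and turn from the pose commanded when the call began, along the tool's axes at that moment; what a row does not reach only later rows make up. The controller multiplies each number of a shift by 0.2 m and each number of a turn by pi/2 rad. A row lasts 1/12 s, in which the tool goes at most 41.7 mm and 7.16 degrees, less where a joint would pass 70% of its speed; a pose out of reach is approached as far as the arm can. A call with a number of a shift or a turn outside -1 to 1 is refused whole. A call with a gripper value outside its range is refused whole. The fingers move at their own pace and stop on an object; "grip_force" is the grip in N (left out, the last holds). Time passes only in rows, so rows that repeat a pose let the fingers close. It gives the time, the measured TCP pose, the force, the opening and the grip force at its end, in the units of the state.
- get_obs(): the state, without advancing time (a new reading comes with each control period).
- viewer.grab_frame(name): name is "side" or "top" or "wrist"; returns a dict with "pixels" (384x512x3 uint8, red, green, blue), "fovy" (degrees; the focal length in pixels is half the picture's height over the tangent of half this angle, whatever the lens; pixels are square), "cx", "cy" (the principal point, pixels), "world_to_cam" (4x4, takes a point from world to camera coordinates); the wrist camera has in their place "hand_eye" (4x4, takes a point from camera to tool coordinates, whose origin is the TCP and whose axes are the flange's). Camera axes: x right, y up, looking along -z (the intrinsics and any distortion apply to the point x, -y, -z); pixel columns grow to the right and rows downward; lengths in m; the calibration is good to about 2 mm. A picture is of the moment at which its call begins: read the wrist's pose just before it. There is no depth.
- r.hand_in(): hands the job in; it is judged then, once.
Trained networks look in a picture, given as the dict that the camera call returned (one of the last four; its "shot" number tells which), for a name from the list of things; names that differ only in an ending like _2 or _b are one class to them, and where a whole thing is asked for, a point or a joint stands for the part that bears it (a point fixed in the world has none). Each returns a list of dicts, best first, with "score" (0 to 1); they miss things now and then, are a little off and sometimes report something else, mostly with a low value. They report only what shows in the picture. A call takes as long as a camera call. They do not tell look-alikes from the thing itself.
- viewer.trace(picture, thing): "pixels" (384x512 bool, what is visible of it) and "rect" ([left, top, right, bottom] in pixels, round what is visible of it).
The state is a dict: "clock": time; "joints": joint angles; "qvel": joint speeds; "tau": joint torques, N m; "tcp_pos": TCP position; "orientation": TCP orientation; "contact_force": force on the tool from outside, world axes, zero at the start; "moment": the same for the moment, N m; "grip_width": finger opening in m; "gripper_force": force on a finger pad.
Only numpy, scipy, OpenCV 4.12 (cv2) and the standard library are available. Lean on these libraries where they do the work, as an engineer would, in place of code of your own. Each camera call takes 0.05 s, during which the arm holds its last target. There are 200 camera calls.

## Working session

There is one attempt and no reset: what is moved stays moved. The work goes in short steps, Python scripts to look and compute and a tool call to move; the robot and the scene stay as the last step left them, time stands still between calls to the robot, and variables do not carry over. Pictures are saved under pics/ and viewed, at most 12 in all, crops included, and the job is handed in when it is done.

Besides the shell and the picture viewer there is one more tool, called after "Emit:" as name([rows], argument=value, ...), one row to a line, values as JSON. play_rows: Moves the arm, as the interface text tells. Shifts and turns lie within -1 to 1; 1 stands for 0.2 m of shift or pi/2 rad of turn. Its arguments: {"type":"object","properties":{"commands":{"type":"array","items":{"type":"array","items":{"type":"array","items":{"type":"number","minimum":-1,"maximum":1}}}},"grip_force":{"type":"number"}},"required":["commands"]}

```bash
mkdir -p pics; cat > h.py <<'E'
import numpy as np, cv2
from bench import get_obs, viewer, r
from scipy.spatial.transform import Rotation as R
def save(d,n): cv2.imwrite('pics/'+n,cv2.cvtColor(d['pixels'],cv2.COLOR_RGB2BGR))
def cam(d,o=None):
    if 'world_to_cam' in d: return np.linalg.inv(np.array(d['world_to_cam']))
    T=np.eye(4);T[:3,:3]=R.from_rotvec(o['orientation']).as_matrix();T[:3,3]=o['tcp_pos'];return T@np.array(d['hand_eye'])
def f(d): return 192/np.tan(np.radians(d['fovy'])/2)
def ray(d,u,v,z,o=None):
    C=cam(d,o);k=f(d);w=C[:3,:3]@np.array([(u-d['cx'])/k,-(v-d['cy'])/k,-1]);p=C[:3,3];return p+w*(z-p[2])/w[2]
def proj(d,P,o=None):
    q=np.linalg.inv(cam(d,o))@np.r_[P,1];k=f(d);return d['cx']+k*q[0]/-q[2],d['cy']-k*q[1]/-q[2]
E
python3 - <<'E'
from h import *
o=get_obs();print(o)
ims=[]
for n in ['top','side']:
    d=viewer.grab_frame(n);save(d,n+'0.png')
    print(n,{k:(v if k!='pixels' else 0) for k,v in d.items()})
    for t in ['terminal_box','cover','snap_tab','ipa_bottle','post_holder','bnc_tee','lens_mount']:
        for x in viewer.trace(d,t):
            ys,xs=np.nonzero(x['pixels']);print(t,round(x['score'],2),x['rect'],len(xs),ray(d,xs.mean(),ys.mean(),.02).round(3),cv2.minAreaRect(np.c_[xs,ys].astype(np.float32)))
E
```

```text
{'clock': 0.0, 'joints': array([-1.31210462,  0.47780554,  0.02233795,  1.55645055, -0.01150624,
        1.10928963, -0.08309655]), 'qvel': array([-0.00030458, -0.00100973,  0.00022189,  0.0003376 , -0.0003643 ,
       -0.00123348,  0.00102439]), 'tau': array([-1.76553658e-04, -5.96442676e+01,  1.60809137e+00, -2.81197232e+01,
        1.24973714e-02,  9.14697011e-03,  5.17239968e-06]), 'tcp_pos': array([0.24186968, 0.62954623, 0.23032241]), 'orientation': array([-5.72856342e-01, -3.08871270e+00,  2.84838057e-03]), 'contact_force': array([ 0.41521229, -0.18168717, -0.29638381]), 'moment': array([0.00409205, 0.00188309, 0.00150631]), 'gripper_force': 0.0, 'grip_width': 0.08530918368244057}
top {'pixels': 0, 'fovy': 44.4960334080224, 'cx': 257.58653331573294, 'cy': 188.8565872201622, 'world_to_cam': array([[-0.00305905, -0.99997061, -0.00702953,  0.06950236],
       [ 0.99024653, -0.00400832,  0.1392686 , -0.53082714],
       [-0.13929269, -0.00653494,  0.99022969, -0.92662511],
       [ 0.        ,  0.        ,  0.        ,  1.        ]]), 'shot': 1}
terminal_box 0.91 [177.0, 145.8, 25
[... 3623 characters left out ...]
0, 221.9, 190.6, 231.3] 109 [0.658 0.132 0.02 ] ((182.0, 227.5), (11.0, 10.0), 90.0)
post_holder 0.63 [179.5, 235.4, 194.6, 265.2] 442 [0.653 0.222 0.02 ] ((182.24169921875, 250.09255981445312), (32.1660041809082, 14.453679084777832), 86.98721313476562)
bnc_tee 0.55 [285.9, 233.5, 304.7, 240.2] 151 [0.463 0.191 0.02 ] ((294.5, 235.5), (11.0, 17.0), 90.0)
lens_mount 0.65 [169.3, 224.9, 180.5, 239.5] 136 [0.675 0.129 0.02 ] ((172.11764526367188, 228.02944946289062), (10.429031372070312, 16.492422103881836), 14.03624439239502)
lens_mount 0.51 [212.9, 218.9, 259.0, 245.8] 734 [0.562 0.159 0.02 ] ((236.38528442382812, 231.27638244628906), (19.912683486938477, 41.7855224609375), 84.64418029785156)
```

View pics/top0.png

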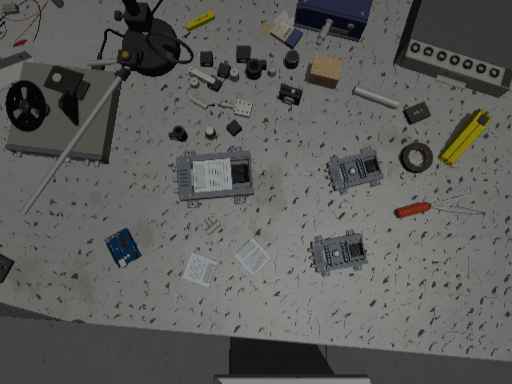

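Candidates for terminal_box are at pixels (212,176), (337,253) and (353,171). The first fits: it is about 80 px long (roughly 156 mm) against 57 px for the others, and it holds the largest cover. Its tab is at (239,172), so box +x points right, which is world -y. I'll move above it and confirm with the wrist camera.

Emit:
play_rows([
  [[1,-0.62,-0.78,0,0],[1,-0.62,-0.78,0,0],[1,-0.62,-0.78,0,0],[1,-0.62,-0.78,0,0],[1,-0.62,-0.78,0,0],[1,-0.62,-0.78,0,0]],
])

```text
clock: 1.3
tcp_pos: [0.3054, 0.4328, 0.2314]
orientation: [0.586, 3.085, -0.005]
contact_force: [0.4, -0.7, 0.0]
grip_width: 0.0126
gripper_force: 0.0
```

Emit:
play_rows([
  [[1,-0.725,-0.63,0,0],[1,-0.725,-0.63,0,0],[1,-0.725,-0.63,0,0],[1,-0.725,-0.63,0,0],[1,-0.725,-0.63,0,0],[1,-0.725,-0.63,0,0]],
])

```text
clock: 1.8
tcp_pos: [0.395, 0.2648, 0.2316]
orientation: [0.586, 3.085, -0.002]
contact_force: [0.4, 0.1, 0.2]
grip_width: 0.0
gripper_force: 0.0
```

Emit:
play_rows([
  [[1,-1,-0.29,0,0.767],[1,-1,-0.29,0,0.767],[1,-1,-0.29,0,0.767],[1,-1,-0.29,0,0.767],[1,-1,-0.29,0,0.767],[1,-1,-0.29,0,0.767],[1,-1,-0.29,0,0.767],[1,-1,-0.29,0,0.767],[1,-1,-0.29,0,0.767],[1,-1,-0.29,0,0.767],[1,-1,-0.29,0,0.767],[1,-1,-0.29,0,0.767]],
])

```text
clock: 2.8
tcp_pos: [0.5579, 0.1454, 0.2313]
orientation: [2.218, 2.224, 0.0]
contact_force: [0.5, -0.4, 0.1]
grip_width: -0.0002
gripper_force: 0.0
```

```bash
python3 - <<'E'
from h import *
o=get_obs();d=viewer.grab_frame('wrist')
print(o['tcp_pos'],R.from_rotvec(o['orientation']).as_matrix().round(3),o['grip_width'],o['clock'],o['joints'].round(2))
print(d['hand_eye'],d['fovy'],d['cx'],d['cy'])
save(d,'w1.png')
for t in ['terminal_box','cover','snap_tab']:
    for x in viewer.trace(d,t):
        ys,xs=np.nonzero(x['pixels']);print(t,round(x['score'],2),x['rect'],ray(d,xs.mean(),ys.mean(),.024,o).round(4),cv2.minAreaRect(np.c_[xs,ys].astype(np.float32)))
E
```

```text
[0.5579279  0.1453985  0.23125962] [[-0.003  1.     0.   ]
 [ 1.     0.003  0.   ]
 [ 0.     0.    -1.   ]] -0.0001943233330863513 2.8 [-0.75  0.34  0.5   1.82 -0.19  1.03 -0.18]
[[-9.73174728e-04  9.59073868e-01  2.83154320e-01  7.12843985e-02]
 [ 9.99999491e-01  1.00902196e-03  1.92391280e-05 -3.66822167e-04]
 [-2.67257181e-04  2.83154195e-01 -9.59074361e-01 -1.43531581e-01]
 [ 0.00000000e+00  0.00000000e+00  0.00000000e+00  1.00000000e+00]] 65.79321111858174 256.99945704483036 188.26271330574184
terminal_box 0.87 [120.4, 294.0, 172.3, 334.3] [ 0.4114 -0.0808  0.024 ] ((145.6400146484375, 307.52001953125), (50.0, 29.600000381469727), 53.13010025024414)
terminal_box 0.63 [200.5, 72.4, 311.1, 217.5] [0.56   0.1689 0.024 ] ((258.66900634765625, 143.53689575195312), (141.76219177246094, 102.4920425415039), 86.36705780029297)
terminal_box 0.53 [249.7, 312.8, 263.5, 335.1] [ 0.5575 -0.0863  0.024 ] ((256.5, 322.0), (20.0, 11.0), 90.0)
cover 0.96 [224.3, 109.2, 287.2, 187.0] [0.5598 0.1636 0.024 ] ((258.697998046875, 147.27157592773438), (69.1808853149414, 59.348793029785156), 85.91438293457031)
cover 0.91 [71.8, 94.6, 131.5, 155.3] [0.3756 0.1896 0.024 ] ((99.95223999023438, 124.37358856201172), (50.14366912841797, 52.91694259643555), 12.994616508483887)
cover 0.73 [102.4, 177.4, 161.8, 236.5] [0.4003 0.0871 0.024 ] ((131.31752014160156, 208.24819946289062), (45.50577926635742, 43.098670959472656), 43.451839447021484)
cover 0.68 [325.8, 132.1, 347.5, 154.4] [0.6518 0.167  0.024 ] ((337.0, 145.00001525878906), (22.62741470336914, 18.384775161743164), 45.0)
snap_tab 0.61 [244.7, 180.0, 278.8, 208.6] [0.5649 0.1063 0.024 ] ((262.720703125, 193.64828491210938), (26.82369041442871, 30.726831436157227), 85.2363510131836)
snap_tab 0.18 [226.7, 112.8, 287.3, 184.8] [0.56   0.1638 0.024 ] ((258.9898986816406, 147.50083923339844), (67.34740447998047, 57.46192169189453), 85.33314514160156)
```

View pics/w1.png

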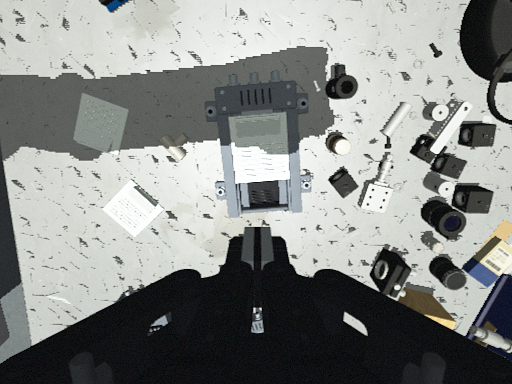

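The wrist view confirms the large box: cover at (258,147), its black tab at (263,193), end wall at the bottom near (265,212). I'll overlay the model to check the pose.

```bash
python3 - <<'E'
from h import *
o=get_obs()
d=viewer.grab_frame('wrist')
im=cv2.resize(cv2.cvtColor(d['pixels'],cv2.COLOR_RGB2BGR)[60:230,180:350],None,fx=3.5,fy=3.5,interpolation=cv2.INTER_CUBIC)
b=np.array([.5605,.1590]);a=np.radians(-85.5);X=np.array([np.cos(a),np.sin(a)]);Y=np.array([-X[1],X[0]])
def P(x,y,z):
    u,v=proj(d,np.r_[b+X*x/1e3+Y*y/1e3,z/1e3],o);return [(u-180)*3.5,(v-60)*3.5]
def rect(x0,x1,y0,y1,z,c): cv2.polylines(im,[np.array([P(x0,y0,z),P(x1,y0,z),P(x1,y1,z),P(x0,y1,z)]).astype(int)],True,c,1)
rect(-48,78,-46,46,28,(0,0,255));rect(-45,35,-33,33,24,(0,255,0));rect(35,62,-19,19,24,(255,0,0));rect(-48,78,-33,33,28,(0,255,255))
cv2.imwrite('pics/ov.png',im)
E
```

```text
(no output)
```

View pics/ov.png

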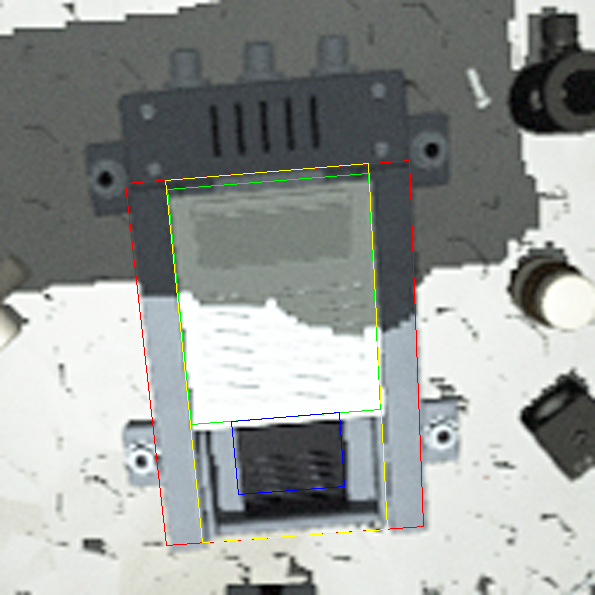

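Emit:
play_rows([
  [[1,-0.211,0.038,0.5,-0.048],[1,-0.211,0.038,0.8,-0.048],[1,-0.211,0.038,0.856,-0.048],[1,-0.211,0.038,0.856,-0.048],[1,-0.211,0.038,0.856,-0.048],[1,-0.211,0.038,0.856,-0.048],[1,-0.211,0.038,0.856,-0.048],[1,-0.211,0.038,0.856,-0.048]],
])

```text
clock: 3.72
tcp_pos: [0.5675, 0.1033, 0.0625]
orientation: [2.135, 2.302, 0.006]
contact_force: [-0.1, 0.7, 0.1]
grip_width: -0.0001
gripper_force: 0.0
```

```bash
python3 - <<'E'
from h import *
o=get_obs();print(o['tcp_pos'],o['orientation'],o['contact_force'])
d=viewer.grab_frame('wrist')
im=cv2.cvtColor(d['pixels'],cv2.COLOR_RGB2BGR)
b=np.array([.561,.1590]);a=np.radians(-85.5);X=np.array([np.cos(a),np.sin(a)]);Y=np.array([-X[1],X[0]])
def P(x,y,z):
    return proj(d,np.r_[b+X*x/1e3+Y*y/1e3,z/1e3],o)
def rect(x0,x1,y0,y1,z,c): cv2.polylines(im,[np.array([P(x0,y0,z),P(x1,y0,z),P(x1,y1,z),P(x0,y1,z)]).astype(int)],True,c,1)
rect(-48,78,-33,33,28,(0,255,255));rect(35,62,-19,19,24,(255,0,0))
cv2.imwrite('pics/w2.png',im)
E
```

```text
[0.56745814 0.10329181 0.06252705] [2.13515346 2.30210271 0.0058499 ] [-0.07567283  0.6980815   0.09536626]
```

View pics/w2.png

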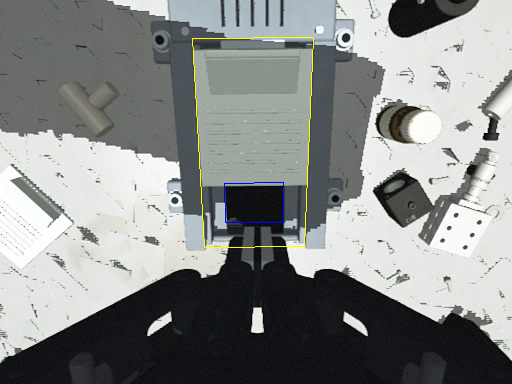

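The overlay matches the tab (at 255,203) and the grooves, so I'll press.

Emit:
play_rows([
  [[1,0,-0.01,0.1,0],[1,0,-0.01,0.17,0],[1,0,-0.01,0.19,0],[1,0,-0.01,0.2,0],[1,0,-0.01,0.21,0],[1,0,-0.01,0.22,0],[1,0,-0.01,0.22,0],[1,0,-0.01,0.22,0],[1,0,-0.01,0.22,0]],
])

```text
clock: 4.52
tcp_pos: [0.5645, 0.1028, 0.0175]
orientation: [2.137, 2.303, 0.004]
contact_force: [-1.6, 1.2, 6.2]
grip_width: 0.0002
gripper_force: 3.3
```

Tab is fully down at 17.5 mm. I'll lift and go behind the ledge.

Emit:
play_rows([
  [[1,0,0,-0.12,0],[1,0,0,-0.24,0],[1,0.2,0,-0.26,0],[1,0.4,0,-0.26,0],[1,0.58,0,-0.26,0],[1,0.58,0,-0.26,0],[1,0.58,0,-0.26,0],[1,0.58,0,-0.26,0]],
])

```text
clock: 5.18
tcp_pos: [0.5552, 0.2174, 0.0685]
orientation: [2.136, 2.302, 0.0]
contact_force: [0.4, 0.4, -0.3]
grip_width: -0.0001
gripper_force: 0.0
```

```bash
python3 - <<'E'
from h import *
b=np.array([.561,.1590]);a=np.radians(-85.5);X=np.array([np.cos(a),np.sin(a)]);Y=np.array([-X[1],X[0]])
o=get_obs();p=o['tcp_pos'];print(p,(p[:2]-b)@X,(p[:2]-b)@Y,o['contact_force'])
M=R.from_rotvec(o['orientation']).as_matrix();print(np.degrees(np.arctan2(M[1,0],M[0,0])))
d=viewer.grab_frame('top')
for t in ['cover','snap_tab']:
    for x in viewer.trace(d,t):
        ys,xs=np.nonzero(x['pixels']);q=ray(d,xs.mean(),ys.mean(),.024)[:2]-b;print(t,round(x['score'],2),x['rect'],q@X,q@Y)
im=cv2.resize(cv2.cvtColor(d['pixels'],cv2.COLOR_RGB2BGR)[130:230,160:290],None,fx=5,fy=5,interpolation=cv2.INTER_CUBIC)
s=viewer.grab_frame('side')
im2=cv2.resize(cv2.cvtColor(s['pixels'],cv2.COLOR_RGB2BGR)[190:270,170:300],None,fx=5,fy=5,interpolation=cv2.INTER_CUBIC)
cv2.imwrite('pics/t2.png',cv2.resize(np.vstack([im,im2]),None,fx=.66,fy=.66))
E
```

```text
[0.55515794 0.21743631 0.06849376] -0.05871452986699083 -0.0012391907346444525 [ 0.35652862  0.41946632 -0.2781473 ]
94.28957100779931
cover 0.94 [180.9, 255.3, 218.9, 288.7] -0.0426384564247291 -0.1892957331324418
cover 0.78 [196.1, 157.4, 236.4, 191.3] 0.00340211028416857 0.0035649450724781337
cover 0.69 [233.7, 239.5, 268.9, 274.4] 0.06638805332905115 -0.1713647501466868
snap_tab 0.75 [233.7, 162.3, 250.7, 180.9] 0.05776168993447362 0.0027224305067406703
snap_tab 0.58 [365.6, 159.1, 378.6, 173.4] 0.3302811010499987 -0.005239651140794802
snap_tab 0.47 [348.5, 243.8, 362.4, 256.3] 0.27857933945450697 -0.17541546043358444
```

View pics/t2.png

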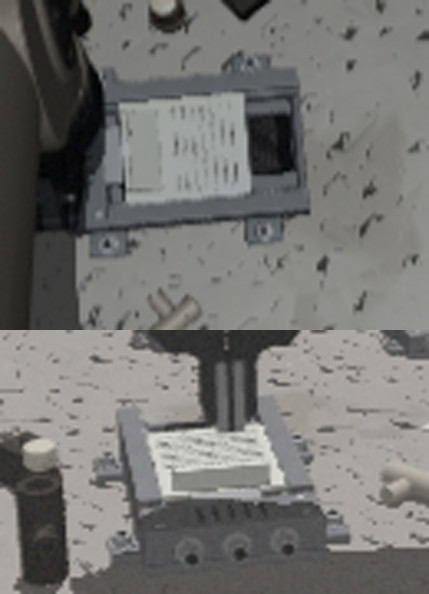

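Emit:
play_rows([
  [[1,0,0,0.12,0],[1,0,0,0.2,0],[1,0,0,0.207,0],[1,0,0,0.207,0],[1,-0.05,0,0.207,0],[1,-0.1,0,0.207,0],[1,-0.14,0,0.207,0],[1,-0.18,0,0.207,0],[1,-0.22,0,0.207,0],[1,-0.26,0,0.207,0],[1,-0.3,0,0.207,0],[1,-0.3,0,0.207,0]],
])

```text
clock: 6.38
tcp_pos: [0.5596, 0.1553, 0.0269]
orientation: [2.14, 2.299, -0.001]
contact_force: [-0.7, 0.3, -0.5]
grip_width: 0.0002
gripper_force: 0.0
```

```bash
cat > st.py <<'E'
from h import *
import sys
b=np.array([.561,.1590]);a=np.radians(-85.5);X=np.array([np.cos(a),np.sin(a)]);Y=np.array([-X[1],X[0]])
o=get_obs();p=o['tcp_pos'];print(p,(p[:2]-b)@X,(p[:2]-b)@Y,o['contact_force'])
n=sys.argv[1]
ii=[]
for c,(r0,r1,c0,c1) in dict(top=(120,230,160,310),side=(170,280,150,300)).items():
    d=viewer.grab_frame(c)
    for x in viewer.trace(d,'cover'):
        ys,xs=np.nonzero(x['pixels']);q=ray(d,xs.mean(),ys.mean(),float(sys.argv[2]))[:2]-b;print(c,round(x['score'],2),x['rect'],q@X,q@Y)
    ii.append(cv2.resize(cv2.cvtColor(d['pixels'],cv2.COLOR_RGB2BGR)[r0:r1,c0:c1],None,fx=2.7,fy=2.7,interpolation=cv2.INTER_CUBIC))
cv2.imwrite('pics/'+n,np.vstack(ii))
E
python3 st.py s1.png .024
```

```text
[0.5596041  0.1552576  0.02688025] 0.0036213377952653615 -0.0016852240179137201 [-0.65699208  0.2883073  -0.51169856]
top 0.92 [233.0, 241.3, 268.0, 275.5] 0.06552913053263001 -0.17228667395861963
top 0.89 [218.5, 154.7, 259.9, 194.1] 0.05795901024733226 -7.810775941345569e-05
side 0.74 [208.5, 212.2, 248.8, 228.5] 0.050288855794041167 0.012570198106566002
side 0.62 [299.1, 212.4, 337.8, 227.5] 0.01552707724231678 -0.15550704226097495
```

Emit:
play_rows([
  [[1,-0.04,0,0,0],[1,-0.08,0,0,0],[1,-0.12,0,0,0],[1,-0.16,0,0,0],[1,-0.2,0,0,0],[1,-0.23,0,0,0],[1,-0.26,0,0,0],[1,-0.29,0,0,0],[1,-0.32,0,0,0],[1,-0.32,0,0,0]],
])

```text
clock: 7.42
tcp_pos: [0.5646, 0.0921, 0.027]
orientation: [2.138, 2.3, -0.0]
contact_force: [-0.3, 0.1, -0.0]
grip_width: -0.0002
gripper_force: 0.0
```

```bash
python3 st.py s2.png .005
```

```text
[0.56459828 0.09212597 0.02698564] 0.06695019542967143 -0.0016596889611539465 [-0.2512198   0.11546448 -0.00320033]
top 0.89 [269.5, 161.8, 291.5, 203.5] 0.13235896216859325 -0.01752519193392886
side 0.95 [298.9, 214.0, 338.8, 229.9] 0.05735570279895397 -0.1690796239478586
side 0.95 [331.2, 231.1, 364.5, 252.0] -0.047183227696984624 -0.19063178591652483
side 0.73 [208.9, 205.8, 257.9, 217.2] 0.13432564086015292 -0.017309175708449705
```

View pics/s2.png

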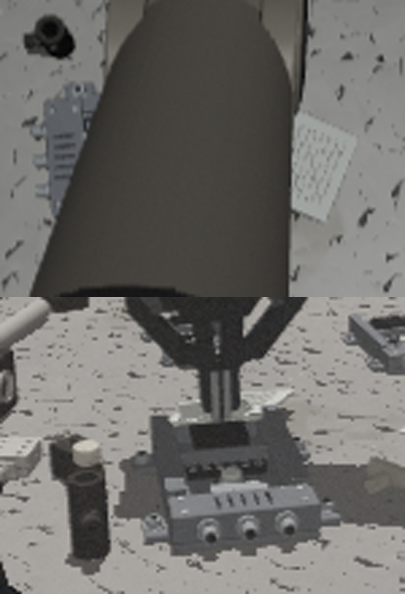

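Cover is out and rotated. I'll lift and go above the breaker to see whether it lies flat.

Emit:
play_rows([
  [[1,0,0,-0.2,0],[1,0.1,0,-0.25,0],[1,0.3,0,-0.25,0],[1,0.375,-0.008,-0.25,0],[1,0.375,-0.008,-0.25,0],[1,0.375,-0.008,-0.25,0],[1,0.375,-0.008,-0.25,0]],
])

```text
clock: 8.2
tcp_pos: [0.5567, 0.1676, 0.0765]
orientation: [2.138, 2.301, -0.002]
contact_force: [0.2, -1.4, 0.2]
grip_width: 0.0002
gripper_force: 0.0
```

```bash
python3 st.py s3.png .004
```

```text
[0.55674642 0.16757305 0.07653893] -0.008880352207926481 -0.0035678314348121395 [ 0.21567556 -1.44338762  0.24242563]
top 0.88 [235.4, 239.6, 269.8, 275.3] 0.06629447515750266 -0.1732797475853715
top 0.87 [246.9, 158.2, 293.3, 203.7] 0.11517033729131068 -0.01324875356191067
side 0.79 [211.8, 207.5, 256.1, 216.5] 0.13851597289030254 -0.01476768847087937
side 0.79 [300.8, 209.7, 337.1, 226.9] 0.060492177852947936 -0.17098545955387673
```

View pics/s3.png

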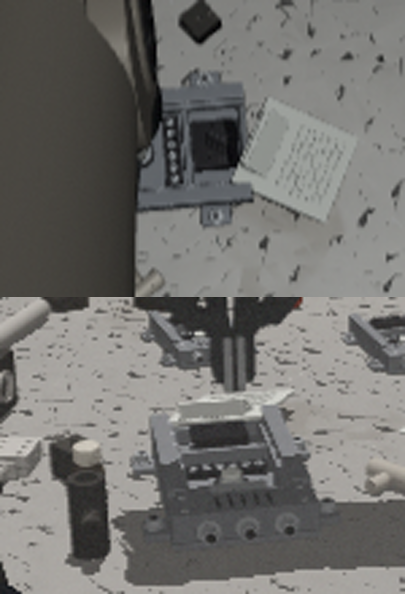

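The cover is yawed and still leaning: its rear corner at crop (235,180) rests on the box end. I'll locate its corners and push it further.

```bash
python3 - <<'E'
from h import *
b=np.array([.561,.1590]);a=np.radians(-85.5);X=np.array([np.cos(a),np.sin(a)]);Y=np.array([-X[1],X[0]])
d=viewer.grab_frame('top')
for u,v,z in [(235,180,.024),(235,180,.03),(268,98,.02),(268,98,.03),(355,140,.004),(325,220,.004),(252,195,.028),(252,195,.0),(243,85,.028)]:
    q=ray(d,u/2.7+160,v/2.7+120,z)[:2]-b;print(u,v,z,(q@X).round(4),(q@Y).round(4))
E
```

```text
235 180 0.024 0.0673 -0.0287
235 180 0.03 0.0674 -0.0296
268 98 0.02 0.098 0.0344
268 98 0.03 0.0979 0.0322
355 140 0.004 0.164 -0.0017
325 220 0.004 0.1348 -0.0632
252 195 0.028 0.0794 -0.042
252 195 0.0 0.0793 -0.0382
243 85 0.028 0.0794 0.0445
```

Emit:
play_rows([
  [[1,-0.15,-0.042,0,0],[1,-0.295,-0.042,0,0],[1,-0.295,-0.042,0.15,0],[1,-0.295,-0.042,0.2475,0],[1,-0.295,-0.042,0.2475,0],[1,-0.33,-0.042,0.2475,0],[1,-0.36,-0.042,0.2475,0],[1,-0.39,-0.042,0.2475,0],[1,-0.415,-0.042,0.2475,0],[1,-0.435,-0.042,0.265,0],[1,-0.46,-0.042,0.275,0],[1,-0.48,-0.042,0.275,0]],
])

```text
clock: 9.45
tcp_pos: [0.5555, 0.0719, 0.0215]
orientation: [-2.137, -2.302, 0.001]
contact_force: [-0.4, 0.6, 0.3]
grip_width: -0.0001
gripper_force: 0.0
```

```bash
python3 st.py s4.png .004
```

```text
[0.55549549 0.07186324 0.02149888] 0.08643626378137995 -0.012324211050920604 [-0.36070961  0.58754656  0.33721074]
side 0.72 [212.7, 206.4, 254.7, 219.3] 0.1369988040028548 -0.012132895715480332
side 0.7 [177.9, 236.3, 192.4, 264.0] -0.023975903689773745 0.09660211286805052
side 0.67 [299.9, 212.2, 338.1, 227.0] 0.060813403169797615 -0.17049485531612799
```

View pics/s4.png

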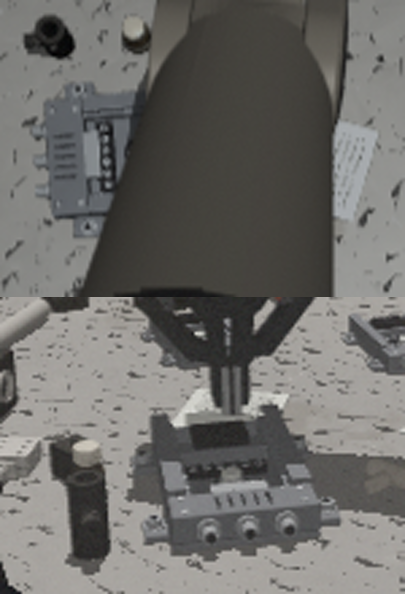

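Emit:
play_rows([
  [[1,-0.03,0,0,0],[1,-0.06,0,0,0],[1,-0.06,0,0,0],[1,-0.06,0,-0.15,0],[1,0.1,0,-0.28,0],[1,0.3,0.03,-0.28,0],[1,0.47,0.06,-0.28,0],[1,0.472,0.065,-0.28,0],[1,0.472,0.065,-0.28,0],[1,0.472,0.065,-0.28,0],[1,0.472,0.065,-0.28,0]],
])

```text
clock: 10.57
tcp_pos: [0.5615, 0.1656, 0.0775]
orientation: [2.139, 2.3, -0.002]
contact_force: [-0.5, -0.2, 1.6]
grip_width: 0.0002
gripper_force: 0.0
```

```bash
python3 st.py s5.png .004
```

```text
[0.56146526 0.16562771 0.07751846] -0.006570771500664448 0.0009838303766867469 [-0.52437753 -0.20723716  1.58974252]
top 0.85 [255.7, 159.1, 299.5, 205.4] 0.13168096569885337 -0.015955172994052986
top 0.7 [234.3, 237.3, 270.3, 278.6] 0.06618798006676962 -0.1726709694133725
top 0.62 [227.1, 119.6, 240.6, 138.4] 0.048322850525299436 0.10478771537017033
top 0.48 [212.1, 258.8, 216.7, 276.9] -0.016805482135697467 -0.18690148023391767
side 0.82 [329.4, 228.7, 363.1, 253.0] -0.04554527848306408 -0.1914164223548696
side 0.6 [303.3, 213.8, 335.9, 228.2] 0.060447913325068776 -0.17051015931467128
```

View pics/s5.png

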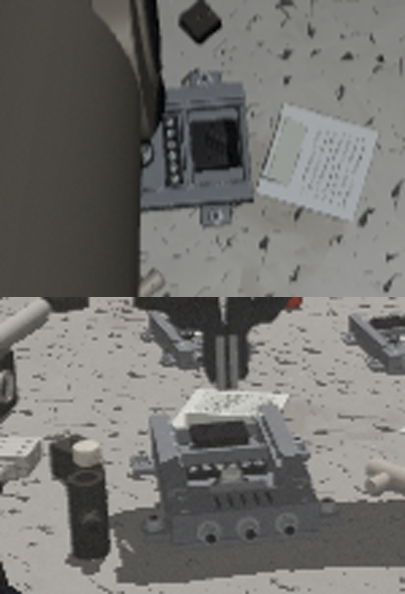

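The cover is clear: its rear corner at crop (258,190) is beyond the box end at 252, and it looks flat. Now I'll press the breaker.

Emit:
play_rows([
  [[1,0.007,-0.005,0.15,0],[1,0.007,-0.005,0.27,0],[1,0.007,-0.005,0.3,0],[1,0.007,-0.005,0.31,0],[1,0.007,-0.005,0.32,0],[1,0.007,-0.005,0.33,0],[1,0.007,-0.005,0.333,0],[1,0.007,-0.005,0.333,0],[1,0.007,-0.005,0.333,0]],
])

```text
clock: 11.52
tcp_pos: [0.5608, 0.1685, 0.0126]
orientation: [2.138, 2.302, 0.001]
contact_force: [-3.0, -1.7, 7.4]
grip_width: -0.0001
gripper_force: 3.2
```

Emit:
play_rows([
  [[1,0,0,0.007,0],[1,0,0,0.007,0],[1,0,0,0.007,0]],
])

```text
clock: 11.77
tcp_pos: [0.5609, 0.1685, 0.0124]
orientation: [-2.138, -2.302, -0.002]
contact_force: [-6.6, -2.4, 19.7]
grip_width: 0.0004
gripper_force: 9.7
```

Emit:
play_rows([
  [[1,0,0,-0.2,0],[1,0,0,-0.4,0],[1,0.3,0,-0.7,0],[1,0.6,0,-0.9,0],[1,0.8,0,-0.9,0],[1,0.8,0,-0.9,0],[1,0.8,0,-0.9,0],[1,0.8,0,-0.9,0]],
])

```text
clock: 12.43
tcp_pos: [0.5482, 0.3371, 0.1934]
orientation: [-2.126, -2.311, -0.013]
contact_force: [0.5, 0.6, -1.6]
grip_width: 0.0001
gripper_force: 0.0
```

```bash
python3 st.py s6.png .004; python3 - <<'E'
from h import *
import os
b=np.array([.561,.1590]);a=np.radians(-85.5);X=np.array([np.cos(a),np.sin(a)]);Y=np.array([-X[1],X[0]])
o=get_obs();d=viewer.grab_frame('wrist');t=cv2.imread('pics/s6.png')
w=cv2.cvtColor(d['pixels'],cv2.COLOR_RGB2BGR)[:,130:420]
cv2.imwrite('pics/f.png',np.hstack([cv2.resize(t,(390,572)),cv2.resize(w,(405,536)).__class__(0) if 0 else cv2.copyMakeBorder(cv2.resize(w,(405,536)),0,36,0,0,cv2.BORDER_CONSTANT)]))
E
```

```text
[0.54821254 0.33707951 0.19339764] -0.17853384589468532 0.0012239215033215645 [ 0.48494329  0.5554409  -1.5664849 ]
top 0.79 [255.0, 160.6, 297.5, 205.0] 0.13209417209077853 -0.016333512208358308
top 0.79 [180.3, 251.5, 219.4, 289.6] -0.045143543389411796 -0.18987671813800358
top 0.71 [233.8, 236.1, 271.4, 277.2] 0.06642290576908909 -0.17262353191285584
side 0.95 [213.9, 203.9, 256.8, 218.1] 0.14077592590863747 -0.013585521285895841
side 0.9 [328.9, 232.0, 364.9, 252.1] -0.04533788698698016 -0.19235205577534129
side 0.75 [300.7, 213.0, 338.2, 228.0] 0.05895454711049853 -0.17174482668563695
side 0.42 [221.9, 214.5, 238.0, 229.5] 0.08755050006257208 -0.0027447978816698385
```

View pics/f.png

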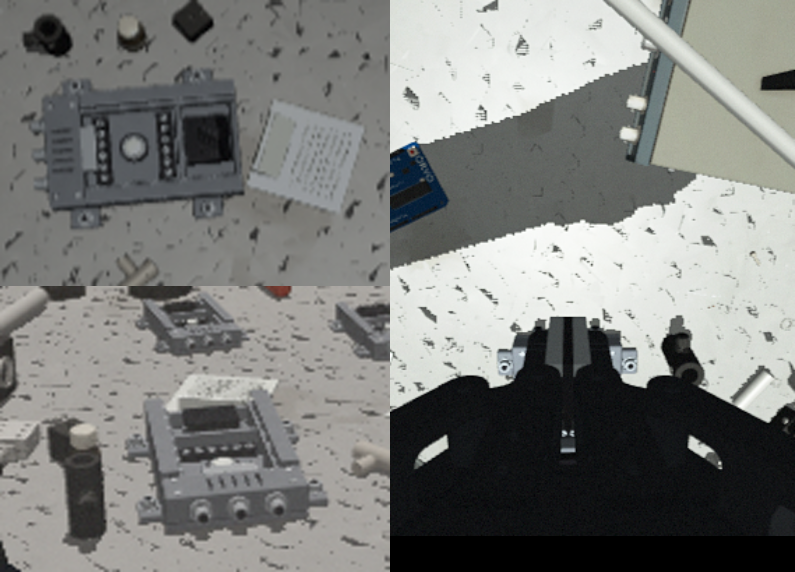

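The breaker is home: it stalled at 12.4 mm with 19.7 N on it. One check left, the cover's corner geometry, to see that it lies flat.

```bash
python3 - <<'E'
from h import *
b=np.array([.561,.1590]);a=np.radians(-85.5);X=np.array([np.cos(a),np.sin(a)]);Y=np.array([-X[1],X[0]])
d=viewer.grab_frame('top')
for x in viewer.trace(d,'cover'):
    if abs(x['rect'][0]-255)>8: continue
    ys,xs=np.nonzero(x['pixels'])
    hull=cv2.approxPolyN(np.c_[xs,ys].astype(np.int32).reshape(-1,1,2),4).reshape(-1,2)
    q=np.array([ray(d,u,v,.004)[:2]-b for u,v in hull]);c=np.c_[q@X,q@Y]*1e3
    print(hull.tolist(),c.round(1).tolist(),np.linalg.norm(c-np.roll(c,1,0),axis=1).round(1))
s=viewer.grab_frame('side')
for x in viewer.trace(s,'cover'):
    if x['rect'][0]<225 and x['rect'][2]<262:
        print(x['rect'])
# predicted flat/tilted cover outline in the side view
c0=b+X*.132+Y*-.016
th=a+np.radians(-22)
U=np.array([np.cos(th),np.sin(th)]);V=np.array([-U[1],U[0]])
for zr in (.004,.022):
    for sx,sy in [(-40,38),(-40,-38),(40,-38),(40,38)]:
        print(zr,sx,sy,np.round(proj(s,np.r_[c0+U*sx/1e3+V*sy/1e3,zr if sx<0 else .004]),1),np.round(proj(d,np.r_[c0+U*sx/1e3+V*sy/1e3,zr if sx<0 else .004]),1))
im=cv2.resize(cv2.cvtColor(s['pixels'],cv2.COLOR_RGB2BGR)[195:240,200:270],None,fx=10,fy=10,interpolation=cv2.INTER_CUBIC)
cv2.imwrite('pics/g.png',im)
E
```

```text
[[292, 202], [252, 193], [265, 156], [300, 169]] [[159.2, -66.3], [76.4, -40.2], [110.6, 37.4], [182.7, 2.9]] [73.1 86.9 84.8 80. ]
[211.8, 206.9, 256.1, 216.0]
0.004 -40 38 [211.6 217.9] [264.5 157.5]
0.004 -40 -38 [248.7 220.4] [253.9 191. ]
0.004 40 -38 [257.2 205.6] [290.  202.1]
0.004 40 38 [222.6 203.5] [300.2 168.4]
0.022 -40 38 [211.2 209.5] [264.5 155.7]
0.022 -40 -38 [248.5 211.9] [253.8 189.8]
0.022 40 -38 [257.2 205.6] [290.  202.1]
0.022 40 38 [222.6 203.5] [300.2 168.4]
```

View pics/g.png

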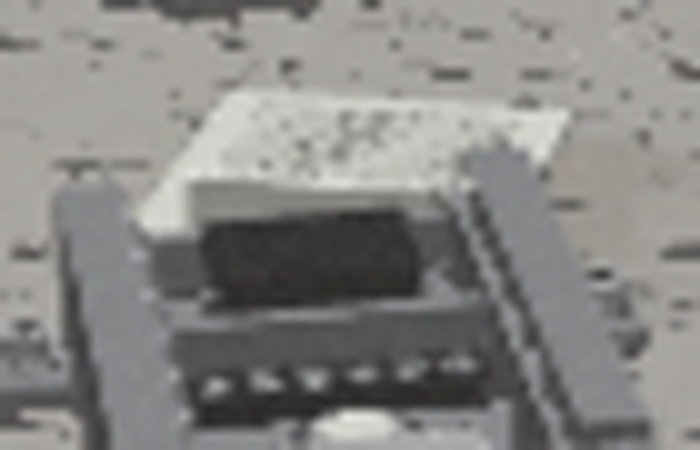

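In the side view the rear-left corner is at about (214,218). A flat cover predicts (212,218) and a tilted one (211,209.5), so it lies flat with its centre near 132 mm.

```bash
python3 -c "
from bench import r
print(r.hand_in())"
```

```text
the job is handed in; nothing more can be done
None
```

I handed the job in, but it returned no verdict. The snap tab went fully down, the cover appears to lie flat with its centre about 132 mm along box +x, the breaker button stopped at its home height (12.4 mm), and the arm was clear of everything.

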